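# Release the filter cartridge and snap it into the pump

### The job

The filter cartridge is snapped into the grey test stand: squeeze its two yellow side tabs together to free it, lift it straight out, and press it fully home in the socket of the blue pump, so that both tabs spring back out and hold it once you let go. Do it gently: don't wrench or force the cartridge, keep it upright and off the bench, and leave the tube rack, bottle and dishes alone.

Things in the scene. Friction and masses are not known exactly. Their poses are not given: they have to be found in the camera images.
- cartridge_grip (a point): On the filter cartridge's centre line, 67 mm above its underside, half-way up its two yellow tab paddles (on its +y and -y sides). z up; pinch along y. Each paddle is 24 mm wide (x) and reaches 17 mm above and below this point; outer faces 58 mm apart at rest, 46 mm fully pinched (firm stop). Hard down in a dock this point is 27 mm above the dock's rim; hooked under the lips, 28.5 mm.
- cartridge: The cartridge, about 150 g, origin at the centre of its underside: white body 44 (x) by 30 (y) mm, foot edges rounded 5 mm, green head; 84 mm tall plus a 4 mm stud. Same either way round. Each tab carries a square hook, its top 30 mm above the origin, 5.5 mm proud of the body at rest, flush when pinched. Hooks pass a dock's lips, in or out, only with both tabs pinched nearly fully.
- tab_a (a joint): How far the tab on the cartridge's +y side is pressed in (m): 0 sprung out, 0.006 fully in. Its spring pushes out with 3 N at rest, 6 N fully in.
- tab_b (a joint): The same for the tab on the cartridge's -y side (m): 0 sprung out, 0.006 fully in.
- stand_mouth (a point): Centre of the rectangular mouth in the top of the grey test stand, level with the rim, 54 mm above the bench; z up. Mouth 47 mm (x) by 33 mm (y): 1.5 mm clear of the cartridge on each side. Under its +y and -y edges are lips 8.5 mm thick; below them the well is 48 mm wide in y and the cartridge's hooks catch there.
- stand: Grey test stand, fixed: block 80 (x) by 84 (y) mm on a black foot 130 by 150 mm, 8 mm thick; origin under the mouth, on the bench. The cartridge starts hooked in it, seated as in any dock. A spring ejector pushes it up with 12 N (8 N after 9 mm), so it is eager to pop up, and may slide a little in the fingers, when the hooks clear the lips.
- pump_mouth (a point): Point over the centre of the pump's socket, level with the top of the blue housing, 54 mm above the bench; x, y along the mouth, z up. The socket is a stiff black height-adjustable insert with mouth and lips like the stand's, its rim 0 to 12 mm above this point, different each time and not measured. Seated heights count from its rim.
- pump: Blue pump, fixed; origin under its mouth, on the bench. Housing 80 (x) by 84 (y) mm round the socket, then 90 mm more to +x, 50 mm tall, knob to 62 mm. In the socket a soft gasket gives 4 mm (2 N to 4 N) before a hard floor. Hooks slip under the lips only in the last 1.5 mm: press by feel till solid (10 to 20 N; over 35 N breaks it), stay there, open the fingers.
- tube_rack: White tube rack 75 by 190 mm, 64 mm tall, with a few green-capped tubes up to 98 mm; bystander.
- media_bottle: Amber bottle with a blue cap, 70 mm across, 140 mm tall; bystander.
- dishes: Stack of two round dishes 63 mm across, 29 mm tall; bystander.

How it is judged:
By the outcome, as a careful person would: the job done as asked, in the order asked, and still so for the second after the job is handed in, with the robot touching nothing.
It also fails if it takes over 45 s, if anything falls off the work surface, if the arm or the gripper's body presses on something with over 40 N, if the wrist force passes 120 N, or if a joint passes its speed limit or range.

### The arm

A 7-joint arm with a two-finger parallel gripper is mounted at the origin on the work surface. World frame = base frame: x ahead of the robot, y to its left, z up, the work surface at z = 0. Lengths are in mm, angles in rad, forces in N, time in s.
With the tool pointing down it reaches from about 425 to 925 mm from the base axis. Payload 6.8 kg.
Tool frame: the origin (TCP) lies at the very end of the fingers, on their centre line; the grasp point (between the pads) lies 19 mm behind it (arm.hold_point_z is the distance from the TCP to the grasp point, in mm); z points along the fingers, x is the direction in which the jaws open and shut, and the axes are right-handed (so a half turn about z gives the same grasp; the last joint's range is limited). The gripper opens to 88 mm and grips with 3 to 60 N. Pads are 20 mm wide; open, the fingers measure 115 mm over their backs; the gripper's body (75 mm by 178 mm) begins 61 mm behind the grasp point.
Start: joints at [1.22, 0.477, 0.022, 1.555, -0.011, 1.109, -0.083], TCP at [162.293, -655.216, 222.664] pointing down, gripper open.
Joint ranges: [-2.96, 2.96], [-0.34, 2.1], [-1.41, 1.46], [0.24, 2.44], [-1.37, 4.51], [0.17, 1.92], [-2.96, 2.96]. Speed limits (rad/s): [2.39, 2.39, 3.14, 3.14, 3.14, 3.14, 3.14].

### API

Orientations are given as a rotation vector (axis times angle).
In Python, from cell import arm, grab_frame, camera_model, close_job gives the robot as it stands. The module is installed in compiled form; this text tells all that it offers.
- The arm moves only by the tool step_arm, never from a script. Its argument "commands" is a list of rows, each a list of 5 numbers: the shift along the tool's x, y, z in m, then the turn about the tool's z in rad, then the opening, from 0 (shut) to 1 (fully open). A call has 1 to 10 rows; each row is the pose to reach, as a shift and turn from the pose measured when the call began, along the tool's axes at that moment; what a row does not reach only later rows make up. A row lasts 1/12 s, in which the tool goes at most 41.7 mm and 7.16 degrees, less where a joint would pass 70% of its speed; a pose out of reach is approached as far as the arm can. A call with a gripper value outside its range is refused whole. The fingers move at their own pace and stop on an object; "squeeze" is the grip in N (left out, the last holds). Time passes only in rows, so rows that repeat a pose let the fingers close. It gives the time, the measured TCP pose, the force and the opening at its end, in the units of the state.
- arm.sense(): the state, without advancing time (a new reading comes with each control period).
- grab_frame(name): name is "scene" or "side" or "wrist"; returns (picture, depth): 480x640x3 uint8, red, green, blue; 480x640 float32, mm along the optical axis (not along the pixel's ray), 0 where there is no reading.
- camera_model(name): a dict with "mtx" (3x3 intrinsics, pixels), "k1" (the pictures are not rectified: a ray, as slopes to the right and down, at radius r is drawn at 1 + k1 r^2 times it, then the intrinsics apply), "view" (4x4, takes a point from world to camera coordinates). Camera axes: x right, y down, z forward; pixel columns grow to the right and rows downward; lengths in mm; the calibration is good to about 2 mm. A picture is of the moment at which its call begins: read the wrist's pose just before it. camera_model takes no time and is no camera call; for the wrist camera it gives the pose at the moment of the call.
- close_job(): hands the job in, once; it reports no verdict.
The state is a dict: "time_s": time; "joint_pos": joint angles; "joint_velocities": joint speeds; "joint_efforts": joint torques, N m; "eef_pos": TCP position; "tcp_rot": TCP orientation; "contact_force": force on the tool from outside, world axes, zero at the start; "moment": the same for the moment, N m; "width": finger opening in mm.
Only numpy, scipy, OpenCV 4.12 (cv2) and the standard library are available. Lean on these libraries where they do the work, as an engineer would, in place of code of your own. Each camera call takes 0.05 s, during which the arm holds its last target.

## Working session

There is one attempt and no reset: what is moved stays moved. The work goes in short steps, Python scripts to look and compute and a tool call to move; the robot and the scene stay as the last step left them, time stands still between calls to the robot, and variables do not carry over. Pictures are saved under pics/ and viewed, and the job is handed in when it is done.

Besides the shell and the picture viewer there is one more tool, called after "Call:" as name(argument=value, ...), one argument or row to a line, values as JSON. step_arm: Moves the arm, as the interface text tells. Its arguments: {"type":"object","properties":{"commands":{"type":"array"},"squeeze":{"type":"number"}},"required":["commands"]}

```bash
mkdir -p pics; python3 - <<'E'
from cell import arm, grab_frame, camera_model
import cv2,numpy as np
s=arm.sense(); print({k:np.round(v,3) for k,v in s.items()})
for n in ["scene","side","wrist"]:
    m=camera_model(n); p,d=grab_frame(n)
    cv2.imwrite(f"pics/{n}0.png",p[:,:,::-1]); np.savez(f"{n}0.npz",p=p,d=d,mtx=m["mtx"],k1=m["k1"],view=m["view"])
    print(n,np.round(m["mtx"],1).tolist(),m["k1"],np.round(m["view"],3).tolist())
E
```

```text
{'time_s': np.float64(0.0), 'joint_pos': array([ 1.22 ,  0.478,  0.022,  1.556, -0.012,  1.109, -0.083]), 'joint_velocities': array([ 0.002,  0.001,  0.001,  0.   ,  0.001,  0.001, -0.   ]), 'joint_efforts': array([ 0.0000e+00, -5.8286e+01,  1.5350e+00, -2.7261e+01, -5.4000e-02,
        1.7000e-02,  0.0000e+00]), 'eef_pos': array([ 162.115, -654.645,  221.693]), 'tcp_rot': array([-2.473e+00,  1.935e+00,  2.000e-03]), 'contact_force': array([ 0.139,  0.368, -0.109]), 'moment': array([0.   , 0.013, 0.055]), 'width': np.float64(87.936)}
scene [[537.8, 0.0, 322.2], [0.0, 537.8, 244.7], [0.0, 0.0, 1.0]] -0.1344318306919679 [[0.273, 0.962, 0.001, -147.927], [0.795, -0.225, -0.563, -383.209], [-0.542, 0.154, -0.826, 1807.895], [0.0, 0.0, 0.0, 1.0]]
side [[511.1, 0.0, 319.2], [0.0, 511.1, 230.7], [0.0, 0.0, 1.0]] 0.030041120640459128 [[1.0, 0.006, -0.005, -510.69], [0.001, -0.733, -0.68, 52.715], [-0.007, 0.68, -0.733, 1288.081], [0.0, 0.0, 0.0, 1.0]]
wrist [[375.3, 0.0, 320.8], [0.0, 375.3, 242.8], [0.0, 0.0, 1.0]] -0.07206000554689747 [[0.242, -0.97, -0.001, -673.359], [-0.941, -0.235, 0.243, -30.391], [-0.236, -0.057, -0.97, 389.075], [0.0, 0.0, 0.0, 1.0]]
```

View pics/scene0.png

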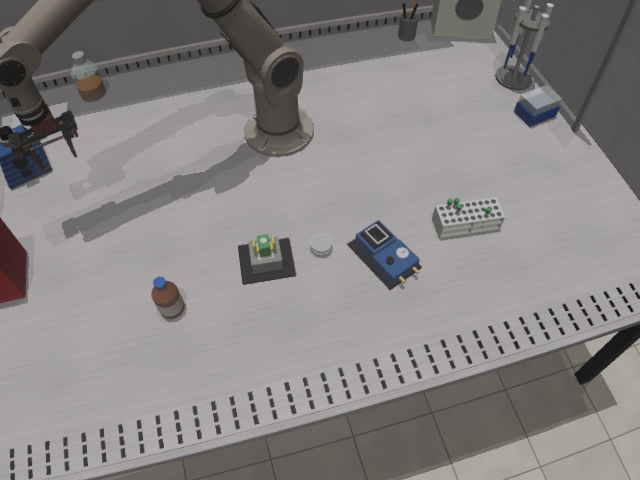

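View pics/side0.png

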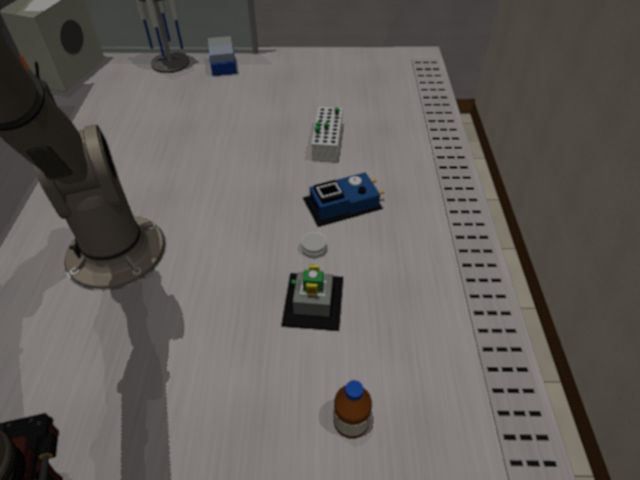

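View pics/wrist0.png

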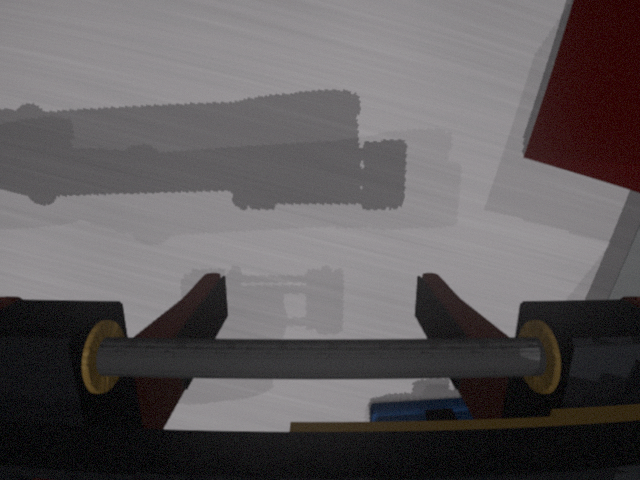

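The scene picture shows the stand with the cartridge (green head at 264,243), the pump with its black socket (376,235), dishes at (321,244), bottle at (167,298) and rack at (470,215). The side view agrees: cartridge at (314,278), socket at (328,190). The wrist view doesn't show either dock yet.

```bash
cat > h.py <<'E'
import numpy as np,cv2
def load(n):
    z=np.load(n); return {k:z[k] for k in z}
def rays(c,uv):
    m=c["mtx"]; uv=np.atleast_2d(np.array(uv,float))
    q=np.stack([(uv[:,0]-m[0,2])/m[0,0],(uv[:,1]-m[1,2])/m[1,1]],1)
    k=float(c["k1"]); p=q.copy()
    for _ in range(20): p=q/(1+k*(p**2).sum(1,keepdims=True))
    return np.c_[p,np.ones(len(p))]
def unproj(c,uv,d):
    P=rays(c,uv)*np.atleast_1d(d)[:,None]; V=c["view"]
    return (P-V[:3,3])@V[:3,:3]
def onplane(c,uv,z):
    r=rays(c,uv)@c["view"][:3,:3]; o=-c["view"][:3,:3].T@c["view"][:3,3]
    return o+r*((z-o[2])/r[:,2])[:,None]
def cloud(c):
    v,u=np.mgrid[0:480,0:640]; return unproj(c,np.c_[u.ravel(),v.ravel()],c["d"].ravel()).reshape(480,640,3)
def proj(c,P):
    P=np.atleast_2d(P)@c["view"][:3,:3].T+c["view"][:3,3]; p=P[:,:2]/P[:,2:]
    p=p*(1+float(c["k1"])*(p**2).sum(1,keepdims=True)); m=c["mtx"]
    return p*[m[0,0],m[1,1]]+[m[0,2],m[1,2]]
E
python3 - <<'E'
from h import *
for n,pts in [("scene",[(264,240),(266,268),(376,235),(390,258),(321,241),(160,284)]),("side",[(314,274),(312,305),(328,190),(345,198),(313,243),(354,388)])]:
    c=load(n+"0.npz"); C=cloud(c)
    for u,v in pts: print(n,(u,v),np.round(C[v,u]),c["d"][v,u])
    p=c["p"].astype(int);r,g,b=p[...,0],p[...,1],p[...,2]
    Z=C[...,2]; ok=(c["d"]>0)&(C[...,0]>350)&(C[...,0]<900)&(abs(C[...,1])<500)
    G=ok&(g>r+40)&(g>b+30)&(C[...,1]<150); print("green",G.sum(),np.round(np.median(C[G],0)))
    B=ok&(b>r+40)&(C[...,1]>50)&(Z>35)&(Z<58); print("blue",B.sum(),np.round(C[B].mean(0)),cv2.minAreaRect(C[B][:,:2].astype(np.float32)))
    st=ok&(Z>45)&(Z<57)&(abs(r-b)<15)&(abs(C[...,1]+50)<200)&(C[...,1]<60); 
    if st.sum(): print("st",st.sum(),np.round(np.median(C[st],0)),cv2.minAreaRect(C[st][:,:2].astype(np.float32)))
E
```

```text
scene (264, 240) [ 497. -148.  103.] 1430.7162
scene (266, 268) [ 536. -158.   26.] 1471.7742
scene (376, 235) [509. 170.  20.] 1541.5917
scene (390, 258) [617. 169.  60.] 1449.9274
scene (321, 241) [492.  11.  28.] 1519.6014
scene (160, 284) [ 586. -427.  145.] 1304.844
green 88 [ 504. -153.   99.]
blue 869 [609. 180.  51.] ((576.64013671875, 174.3686981201172), (168.245361328125, 100.47067260742188), 20.80307960510254)
st 406 [ 518. -154.   54.] ((497.8437194824219, -150.75628662109375), (84.31800079345703, 85.74440002441406), 84.86851501464844)
side (314, 274) [ 501. -150.  102.] 1108.0739
side (312, 305) [ 496. -194.   49.] 1116.5913
side (328, 190) [534. 187.  38.] 1383.4453
side (345, 198) [577. 135.  58.] 1333.1252
side (313, 243) [496.   2.  31.] 1262.6926
side (354, 388) [ 574. -430.  141.] 887.90137
green 149 [ 497. -157.  100.]
blue 759 [594. 168.  51.] ((575.1695556640625, 170.95501708984375), (165.43017578125, 99.96603393554688), 21.03567123413086)
st 668 [ 503. -172.   54.] ((498.07177734375, -150.84033203125), (88.38297271728516, 80.18115997314453), 84.71688079833984)
```

```bash
python3 - <<'E'
from h import *
from scipy.spatial.transform import Rotation as R
c=load("wrist0.npz"); V=c["view"]
T=np.array([162.115,-654.645,221.693]); Rt=R.from_rotvec([-2.473,1.935,.002]).as_matrix()
print(np.round(Rt,3))
cp=-V[:3,:3].T@V[:3,3]; print("cam in tool",Rt.T@(cp-T)); print("cam axes in tool\n",np.round(Rt.T@V[:3,:3].T,3))
E
```

```text
[[ 0.241 -0.971 -0.   ]
 [-0.971 -0.241  0.002]
 [-0.002 -0.    -1.   ]]
cam in tool [  -0.94885042  -65.92401433 -162.20844401]
cam axes in tool
 [[ 1.     0.001  0.001]
 [-0.001  0.97   0.243]
 [-0.001 -0.243  0.97 ]]
```

Call:
step_arm(
  commands=[
    [-0.027,-0.025,0,0.03,1],
    [-0.055,-0.05,0,0.06,1],
    [-0.082,-0.075,0,0.1,1],
    [-0.11,-0.1,0,0.13,1],
    [-0.137,-0.125,0,0.16,1],
    [-0.165,-0.15,0,0.19,1],
    [-0.192,-0.175,0,0.22,1],
    [-0.22,-0.2,0,0.25,1],
    [-0.247,-0.224,0,0.29,1],
    [-0.275,-0.249,0,0.33,1],
  ],
  squeeze=20,
)

```text
time_s: 0.98
eef_pos: [338.0, -326.4, 222.3]
tcp_rot: [-2.12, 2.318, 0.002]
contact_force: [1.1, 0.3, -0.1]
width: 88.0
```

Call:
step_arm(
  commands=[
    [-0.034,-0.014,0,0,1],
    [-0.068,-0.029,0,0,1],
    [-0.102,-0.043,0,0,1],
    [-0.136,-0.058,0,0,1],
    [-0.168,-0.072,0,0,1],
    [-0.168,-0.072,0,0,1],
    [-0.168,-0.072,0,0,1],
  ],
)

```text
time_s: 1.57
eef_pos: [425.3, -163.8, 222.4]
tcp_rot: [-2.125, 2.313, 0.002]
contact_force: [-0.4, -0.7, 1.2]
width: 87.7
```

```bash
cat > shot.py <<'E'
import sys
from cell import arm, grab_frame, camera_model
import cv2,numpy as np
n,t=sys.argv[1:3]
s=arm.sense(); m=camera_model(n); p,d=grab_frame(n)
cv2.imwrite(f"pics/{t}.png",p[:,:,::-1]); np.savez(f"{t}.npz",p=p,d=d,mtx=m["mtx"],k1=m["k1"],view=m["view"],eef=s["eef_pos"],rot=s["tcp_rot"])
print({k:np.round(s[k],3).tolist() for k in("time_s","eef_pos","tcp_rot","contact_force","moment","width")})
E
python3 shot.py wrist w1
```

```text
{'time_s': 1.567, 'eef_pos': [425.348, -163.771, 222.363], 'tcp_rot': [-2.125, 2.313, 0.002], 'contact_force': [-0.408, -0.657, 1.235], 'moment': [-0.005, -0.018, -0.081], 'width': 87.67}
```

View pics/w1.png

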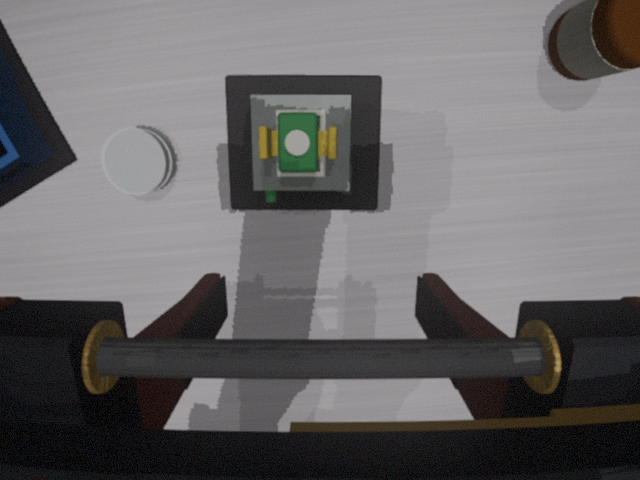

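The wrist view shows the cartridge from above: stud at (298,142), paddles at (265,142) and (333,142), grey block 250–351 × 94–192, dishes at (140,160). The stand is nearly aligned with the tool.

```bash
python3 - <<'E'
from h import *
c=load("w1.npz"); C=cloud(c); p=c["p"].astype(int);r,g,b=p[...,0],p[...,1],p[...,2]
Z=C[...,2];ok=c["d"]>0; reg=np.zeros_like(ok);reg[60:225,215:395]=1
ok&=reg
def rep(n,m,):
    P=C[m]; re=cv2.minAreaRect(P[:,:2].astype(np.float32)); print(n,m.sum(),"med",np.round(np.median(P,0),1),"rect",np.round(re[0],1),np.round(re[1],1),round(re[2],2))
rep("green",ok&(g>r+40)&(g>b+30)&(Z>75)&(Z<87.5))
rep("yellow",ok&(r>120)&(g>90)&(b<80)&(Z>60))
rep("grey",ok&(abs(Z-54)<4)&(abs(r-b)<20))
rep("foot",ok&(Z<14)&(Z>5)&(r<60))
for k in ("foot",):
    m=(ok&(r<60)&(Z<14)&(Z>3)); 
# colour-plane rect of block by contours
for n,m,z in [("greencol",ok&(g>r+40)&(g>b+30)&(np.mgrid[0:480,0:640][0]<180),84+0.5),("yel",ok&(r>120)&(g>90)&(b<80),84)]:
    v,u=np.nonzero(m); P=onplane(c,np.c_[u,v],z); re=cv2.minAreaRect(P[:,:2].astype(np.float32));print(n,np.round(P.mean(0),1),np.round(re[0],1),np.round(re[1],1),re[2])
m=ok&(np.hypot(np.mgrid[0:480,0:640][1]-298,np.mgrid[0:480,0:640][0]-142)<8);print("stud/top z",np.percentile(Z[m],[10,50,90]),np.round(C[m].mean(0),1))
print("tool yaw",np.degrees(2*np.arctan2(c["rot"][1],c["rot"][0])))
E
```

```text
green 0 med [nan nan nan] rect [0. 0.] [0. 0.] 0.0
yellow 765 med [ 497.7 -167.4   98.7] rect [ 497.7 -151.2] [56.5 22.4] 85.07
grey 5660 med [ 500.5 -155.3   54.1] rect [ 497.3 -151.3] [84.5 79.1] 85.16
foot 9806 med [ 495.1 -157.2    8. ] rect [ 496.5 -151.6] [148.4 128.1] 85.11
greencol [ 498.2 -151.    84.5] [ 497.4 -150.6] [29.  42.5] 85.01490020751953
yel [ 497.7 -151.4   84. ] [ 498.  -150.3] [59.4 23.6] 84.89558410644531
stud/top z [102.81248186 103.68479901 104.5455341 ] [ 497.1 -152.3  103.7]
tool yaw 265.1330117607488
  return _methods._mean(a, axis=axis, dtype=dtype,
  ret = um.true_divide(
```

Call:
step_arm(
  commands=[
    [-0.037,-0.001,0,-0.06,1],
    [-0.074,-0.002,0,-0.12,1],
    [-0.11,-0.003,0,-0.18,1],
    [-0.147,-0.004,0,-0.24,1],
    [-0.183,-0.005,0,-0.3,1],
    [-0.22,-0.006,0,-0.36,1],
    [-0.256,-0.007,0,-0.42,1],
    [-0.293,-0.009,0,-0.455,1],
    [-0.293,-0.009,0,-0.455,1],
    [-0.293,-0.009,0,-0.455,1],
  ],
)

```text
time_s: 2.45
eef_pos: [459.4, 125.8, 222.2]
tcp_rot: [2.59, -1.777, -0.003]
contact_force: [-0.4, 0.0, -0.9]
width: 87.7
```

```bash
python3 shot.py wrist w2
```

```text
{'time_s': 2.45, 'eef_pos': [459.407, 125.812, 222.234], 'tcp_rot': [2.59, -1.777, -0.003], 'contact_force': [-0.393, 0.048, -0.862], 'moment': [-0.05, 0.028, -0.008], 'width': 87.725}
```

View pics/w2.png

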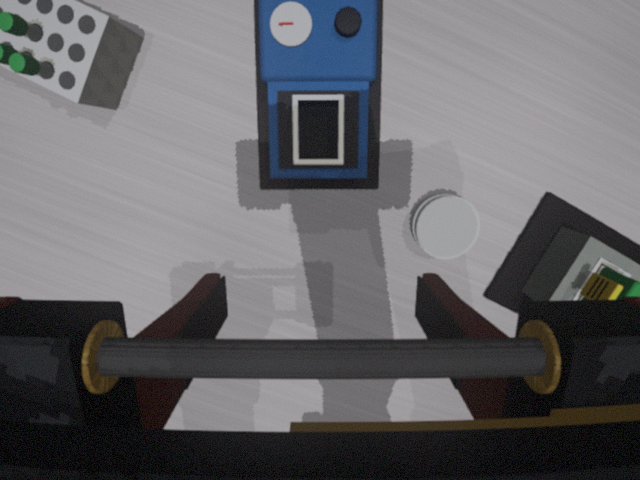

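The wrist view shows the pump square to the tool: the socket's pale rim spans (292–345, 94–166), with the blue housing around it.

```bash
python3 - <<'E'
from h import *
c=load("w2.npz"); C=cloud(c); p=c["p"].astype(int);r,g,b=p[...,0],p[...,1],p[...,2]
Z=C[...,2];reg=np.zeros(Z.shape,bool);reg[80:200,262:382]=1
ok=reg&(c["d"]>0)
def rep(n,m):
    P=C[m]; re=cv2.minAreaRect(P[:,:2].astype(np.float32)); print(n,m.sum(),"med",np.round(np.median(P,0),1),"rect",np.round(re[0],1),np.round(re[1],1),round(re[2],2),np.round(np.percentile(P[:,2],[10,50,90]),1))
W=ok&(r>130)&(abs(r-b)<50); W[:90]=0;W[170:]=0;W[:,:288]=0;W[:,350:]=0
rep("white",W)
v,u=np.nonzero(W)
for z in(58,):
  P=onplane(c,np.c_[u,v],np.median(Z[W]));re=cv2.minAreaRect(P[:,:2].astype(np.float32));print(re)
BL=ok&(b>r+40); BL[:82]=0; rep("blue",BL&(Z>50))
ins=ok&(r<60)&(b<70)&(Z>48); rep("black insert",ins)
m=np.zeros_like(ok); m[102:158,300:336]=1; print("inside",np.percentile(Z[m&ok],[5,25,50,75,95]), C[m&ok].mean(0))
print("tool yaw",np.degrees(2*np.arctan2(c["rot"][1],c["rot"][0])))
ref=cv2.imread("pics/w2.png")[70:200,240:400]; cv2.imwrite("pics/w2c.png",cv2.resize(ref,(800,600)[:2],interpolation=cv2.INTER_CUBIC))
E
```

```text
white 991 med [537.2 161.1  65.6] rect [534.4 158.7] [54.9 41.4] 21.62 [64.6 65.6 66.5]
((534.4552612304688, 158.70518493652344), (54.88097381591797, 41.262939453125), 21.44959259033203)
blue 2990 med [540.  157.4  54.1] rect [534.1 158.5] [78.9 84.3] 21.08 [53.1 54.1 55.2]
black insert 2462 med [533.9 156.8  64.8] rect [531.6 153.5] [69.8 76.7] 20.69 [63.5 64.8 65.8]
inside [20.24148586 22.07870712 28.49599352 29.26822876 36.69154624] [535.58761715 159.74140147  27.48617673]
tool yaw -68.91340598475644
```

View pics/w2c.png

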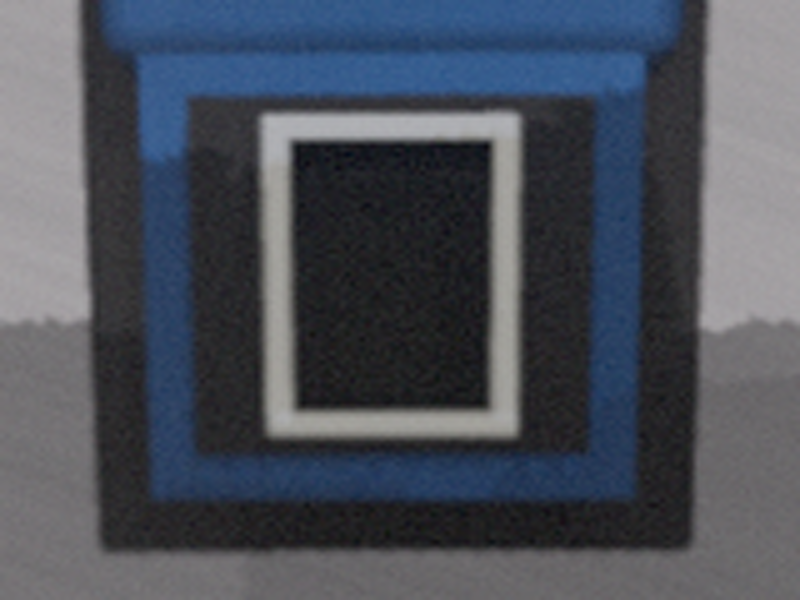

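Call:
step_arm(
  commands=[
    [0.034,0.008,0,0.06,1],
    [0.068,0.016,0,0.12,1],
    [0.102,0.024,0,0.18,1],
    [0.136,0.032,0,0.24,1],
    [0.17,0.04,0,0.3,1],
    [0.204,0.048,0,0.36,1],
    [0.238,0.056,0,0.42,1],
    [0.272,0.064,0,0.455,1],
    [0.272,0.064,0.01,0.455,1],
    [0.272,0.064,0.02,0.455,1],
  ],
)

```text
time_s: 3.33
eef_pos: [495.4, -157.8, 201.6]
tcp_rot: [2.108, -2.327, -0.0]
contact_force: [0.1, 0.1, -0.9]
width: 87.9
```

```bash
cat > rel.py <<'E'
# usage: rel.py x y z yawdeg(tool x angle) -> shift in tool axes (mm), turn rad
import sys; from cell import arm; import numpy as np
from scipy.spatial.transform import Rotation as R
s=arm.sense(); x,y,z,a=map(float,sys.argv[1:5]); M=R.from_rotvec(s["tcp_rot"]).as_matrix()
d=M.T@(np.array([x,y,z])-s["eef_pos"]); ya=np.degrees(np.arctan2(M[1,0],M[0,0]))
print("shift mm",np.round(d,2),"turn",round(np.radians((ya-a+180)%360-180),4),"t",s["time_s"],"yaw",round(ya,2),"tilt",np.round(M[:2,2],4),"F",np.round(s["contact_force"],2),"M",np.round(s["moment"],3),"w",s["width"],"eef",np.round(s["eef_pos"],2))
E
python3 rel.py 497.6 -151.2 63.5 -95
```

```text
shift mm [ -6.99  -1.8  138.11] turn -0.0114 t 3.3333 yaw -95.65 tilt [-0.0019 -0.0015] F [ 0.12  0.05 -0.9 ] M [ 0.052 -0.021 -0.01 ] w 87.92100451221273 eef [ 495.39 -157.78  201.62]
```

Call:
step_arm(
  commands=[
    [-0.007,-0.002,0,-0.011,1],
    [-0.007,-0.002,0.025,-0.011,1],
    [-0.007,-0.002,0.05,-0.011,1],
    [-0.007,-0.002,0.07,-0.011,1],
    [-0.007,-0.002,0.08,-0.011,1],
    [-0.007,-0.002,0.085,-0.011,1],
    [-0.007,-0.002,0.085,-0.011,1],
  ],
)

```text
time_s: 3.92
eef_pos: [497.4, -150.4, 116.0]
tcp_rot: [2.121, -2.313, -0.003]
contact_force: [-0.2, -0.1, 0.7]
width: 87.8
```

```bash
python3 rel.py 497.6 -151.2 63.5 -95;python3 rel.py 497.6 -151.2 63.5 -95; python3 shot.py wrist w3; python3 rel.py 497.6 -151.2 63.5 -95
```

```text
shift mm [ 0.69 -0.46 52.54] turn 0.0007 t 3.9167 yaw -94.96 tilt [-0.0035 -0.0009] F [-0.19 -0.08  0.74] M [ 0.054  0.039 -0.013] w 87.78321039853964 eef [ 497.39 -150.43  116.04]
shift mm [ 0.69 -0.46 52.54] turn 0.0007 t 3.9167 yaw -94.96 tilt [-0.0035 -0.0009] F [-0.19 -0.08  0.74] M [ 0.054  0.039 -0.013] w 87.78321039853964 eef [ 497.39 -150.43  116.04]
{'time_s': 3.917, 'eef_pos': [497.386, -150.43, 116.041], 'tcp_rot': [2.121, -2.313, -0.003], 'contact_force': [-0.186, -0.079, 0.74], 'moment': [0.054, 0.039, -0.013], 'width': 87.783}
shift mm [ 0.47  0.32 53.45] turn 0.0005 t 3.9667 yaw -94.97 tilt [-0.002  -0.0013] F [-0.29  0.21  0.1 ] M [-0.016  0.036  0.008] w 87.80062385595414 eef [ 498.06 -150.69  116.95]
```

View pics/w3.png

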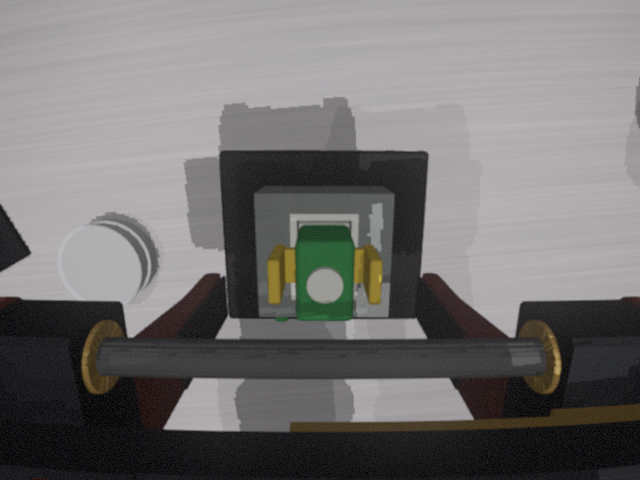

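The cartridge sits centred between the fingers (stud at (325,286), finger tips at 222 and 420), and there's clearance on both sides. Descending.

Call:
step_arm(
  commands=[
    [0.0006,0.0003,0.01,0,1],
    [0.0006,0.0003,0.022,0,1],
    [0.0006,0.0003,0.034,0,1],
    [0.0006,0.0003,0.044,0,1],
    [0.0006,0.0003,0.05,0,1],
    [0.0006,0.0003,0.053,0,1],
    [0.0006,0.0003,0.053,0,1],
    [0.0006,0.0003,0.053,0,1],
  ],
)

```text
time_s: 4.63
eef_pos: [497.9, -151.4, 64.2]
tcp_rot: [2.122, -2.314, -0.0]
contact_force: [0.5, -0.0, -0.0]
width: 88.0
```

```bash
python3 rel.py 497.6 -151.2 63.5 -95; python3 shot.py wrist w4;python3 shot.py side s4; python3 rel.py 497.6 -151.2 63.5 -95
```

```text
shift mm [-0.14  0.33  0.7 ] turn 0.0005 t 4.6333 yaw -94.97 tilt [-0.0015 -0.0014] F [ 0.46 -0.03 -0.02] M [ 0.017 -0.004 -0.057] w 87.98212550218342 eef [ 497.91 -151.37   64.2 ]
{'time_s': 4.633, 'eef_pos': [497.913, -151.369, 64.201], 'tcp_rot': [2.122, -2.314, -0.0], 'contact_force': [0.462, -0.03, -0.023], 'moment': [0.017, -0.004, -0.057], 'width': 87.982}
{'time_s': 4.683, 'eef_pos': [498.078, -151.427, 64.402], 'tcp_rot': [2.122, -2.314, 0.001], 'contact_force': [0.189, 0.673, -0.866], 'moment': [0.071, 0.029, -0.027], 'width': 87.747}
shift mm [-0.15  0.54  0.97] turn 0.0005 t 4.7333 yaw -94.97 tilt [-0.0009 -0.0016] F [-0.06 -0.07  0.57] M [ 0.038  0.034 -0.001] w 88.3531190957651 eef [ 498.13 -151.4    64.47]
```

View pics/w4.png

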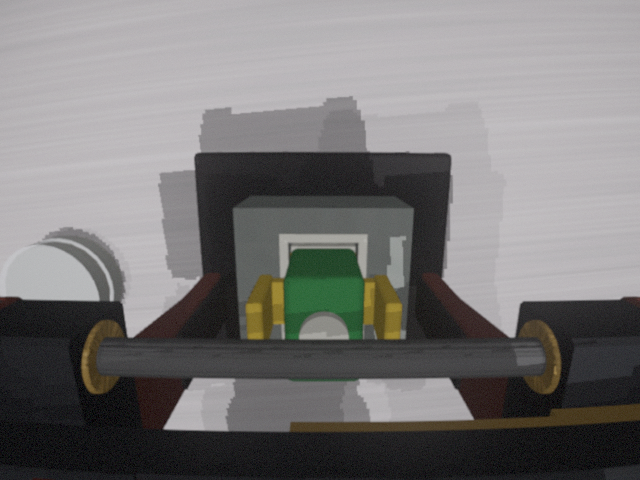

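Still centred: stud at (324,325), paddles at 247 and 401. I'll touch lightly first to check centring by force.

Call:
step_arm(
  commands=[
    [0,0,0,0,0.8],
    [0,0,0,0,0.7],
    [0,0,0,0,0.66],
    [0,0,0,0,0.63],
    [0,0,0,0,0.63],
    [0,0,0,0,0.63],
    [0,0,0,0,0.63],
  ],
  squeeze=15,
)

```text
time_s: 5.32
eef_pos: [498.1, -152.4, 64.6]
tcp_rot: [2.12, -2.315, 0.002]
contact_force: [-0.2, -3.1, 1.7]
width: 55.5
```

```bash
python3 rel.py 497.6 -151.2 63.5 -95; python3 shot.py wrist w5; python3 rel.py 497.6 -151.2 63.5 -95
```

```text
shift mm [-1.17  0.64  1.14] turn -0.0006 t 5.3167 yaw -95.03 tilt [-0.0007 -0.0025] F [-0.23 -3.11  1.73] M [-0.628  0.105  0.041] w 55.5344127380468 eef [ 498.13 -152.42   64.64]
{'time_s': 5.317, 'eef_pos': [498.132, -152.417, 64.641], 'tcp_rot': [2.12, -2.315, 0.002], 'contact_force': [-0.229, -3.106, 1.727], 'moment': [-0.628, 0.105, 0.041], 'width': 55.534}
shift mm [-0.99  0.6   1.13] turn -0.0005 t 5.3667 yaw -95.03 tilt [-0.0008 -0.0023] F [-0.84 -2.99  1.68] M [-0.589  0.164  0.012] w 55.58702820416588 eef [ 498.11 -152.24   64.63]
```

View pics/w5.png

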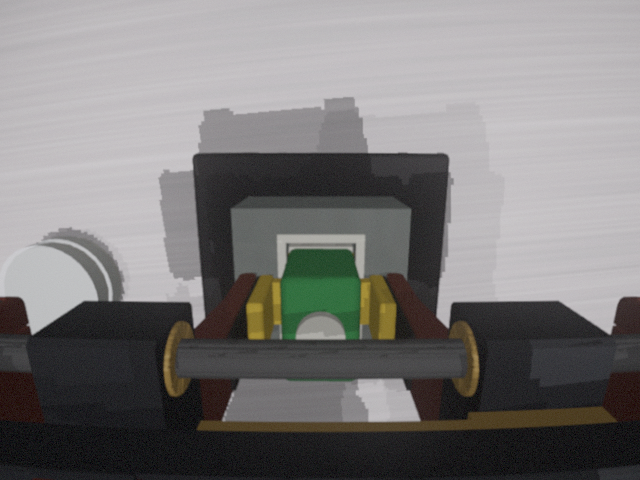

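Call:
step_arm(
  commands=[
    [0.001,0,0,0,0.62],
    [0.001,0,0,0,0.62],
    [0.001,0,0,0,0.62],
    [0.001,0,0,0,0.62],
  ],
)

```text
time_s: 5.7
eef_pos: [498.1, -152.7, 64.7]
tcp_rot: [2.121, -2.315, 0.001]
contact_force: [0.6, 1.1, 2.5]
width: 54.8
```

```bash
python3 rel.py 497.6 -151.2 63.5 -95
```

```text
shift mm [-1.44  0.65  1.18] turn 0.0 t 5.7 yaw -95.0 tilt [-0.0007 -0.0018] F [0.62 1.11 2.53] M [ 0.285  0.103 -0.026] w 54.84894001942211 eef [ 498.12 -152.69   64.68]
```

Call:
step_arm(
  commands=[
    [0,0,0,0,0.58],
    [0,0,0,0,0.55],
    [0,0,0,0,0.52],
    [0,0,0,0,0.48],
    [0,0,0,0,0.48],
    [0,0,0,0,0.48],
  ],
  squeeze=28,
)

```text
time_s: 6.2
eef_pos: [498.8, -152.4, 65.3]
tcp_rot: [2.122, -2.315, 0.003]
contact_force: [-1.4, 0.4, 7.0]
width: 43.2
```

```bash
python3 rel.py 497.6 -151.2 63.5 -95; python3 shot.py wrist w6; python3 rel.py 497.6 -151.2 63.5 -95
```

```text
shift mm [-1.14  1.28  1.78] turn 0.0003 t 6.2 yaw -94.98 tilt [ 0.0005 -0.0018] F [-1.39  0.44  7.03] M [ 0.194  0.277 -0.014] w 43.20855507262458 eef [ 498.78 -152.45   65.29]
{'time_s': 6.2, 'eef_pos': [498.775, -152.447, 65.286], 'tcp_rot': [2.122, -2.315, 0.003], 'contact_force': [-1.394, 0.438, 7.029], 'moment': [0.194, 0.277, -0.014], 'width': 43.209}
shift mm [-1.18  1.24  1.77] turn 0.0003 t 6.25 yaw -94.98 tilt [ 0.0004 -0.0018] F [-1.1   0.28  6.45] M [ 0.202  0.293 -0.001] w 43.16959909972236 eef [ 498.73 -152.48   65.27]
```

View pics/w6.png

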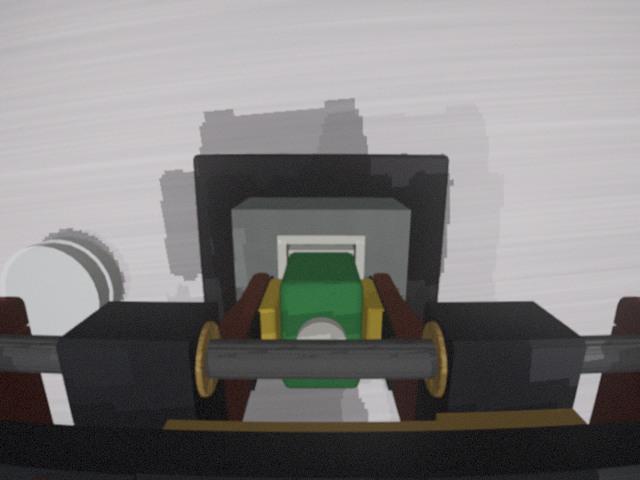

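Both paddles are fully in (width 43) and the ejector pushes up at about 7 N. Lifting straight up, slowly first.

Call:
step_arm(
  commands=[
    [0,0,-0.002,0,0.45],
    [0,0,-0.005,0,0.45],
    [0,0,-0.009,0,0.45],
    [0,0,-0.014,0,0.45],
    [0,0,-0.014,0,0.45],
  ],
)

```text
time_s: 6.67
eef_pos: [499.1, -152.4, 79.9]
tcp_rot: [2.123, -2.316, 0.004]
contact_force: [0.6, 0.2, -1.3]
width: 43.3
```

```bash
python3 rel.py 497.6 -152.2 118 -95; python3 shot.py wrist w7;python3 shot.py side s7; python3 rel.py 497.6 -152.2 118 -95
```

```text
shift mm [ -0.04   1.44 -38.06] turn 0.0004 t 6.6667 yaw -94.98 tilt [ 0.0013 -0.0019] F [ 0.57  0.22 -1.34] M [ 0.002 -0.009  0.044] w 43.286144327689556 eef [ 499.08 -152.44   79.94]
{'time_s': 6.667, 'eef_pos': [499.083, -152.44, 79.942], 'tcp_rot': [2.123, -2.316, 0.004], 'contact_force': [0.574, 0.225, -1.342], 'moment': [0.002, -0.009, 0.044], 'width': 43.286}
{'time_s': 6.717, 'eef_pos': [499.012, -152.424, 79.632], 'tcp_rot': [2.123, -2.316, 0.004], 'contact_force': [0.306, 0.86, -2.026], 'moment': [-0.017, 0.022, -0.03], 'width': 43.54}
shift mm [-3.000e-02  1.150e+00 -3.867e+01] turn 0.0003 t 6.7667 yaw -94.98 tilt [ 0.0007 -0.0018] F [ 0.73  0.3  -2.09] M [-0.     0.015  0.039] w 43.43491746572899 eef [ 498.77 -152.39   79.33]
```

View pics/w7.png

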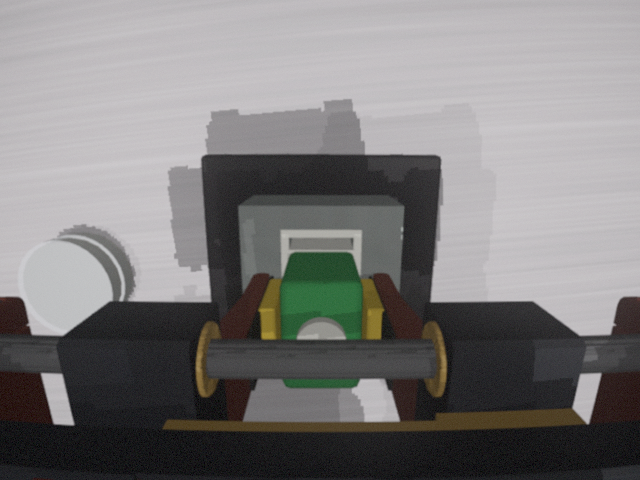

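It's free (only its weight, about 2 N) and unmoved in the fingers. Continue up.

Call:
step_arm(
  commands=[
    [0,0,-0.01,0,0.45],
    [0,0,-0.022,0,0.45],
    [0,0,-0.036,0,0.45],
    [0,0,-0.05,0,0.45],
    [0,0,-0.06,0,0.45],
    [0,0,-0.065,0,0.45],
    [0,0,-0.065,0,0.45],
  ],
)

```text
time_s: 7.35
eef_pos: [499.4, -152.5, 145.6]
tcp_rot: [-2.122, 2.316, -0.006]
contact_force: [1.3, 0.0, -2.0]
width: 43.2
```

```bash
python3 shot.py wrist w8;python3 rel.py 534.2 158.6 145 -68.9; python3 shot.py side s8; 
```

```text
{'time_s': 7.35, 'eef_pos': [499.414, -152.476, 145.603], 'tcp_rot': [-2.122, 2.316, -0.006], 'contact_force': [1.253, 0.033, -1.953], 'moment': [0.008, -0.042, 0.004], 'width': 43.235}
shift mm [-312.87   -8.17   -0.89] turn -0.4552 t 7.4 yaw -94.98 tilt [ 0.0015 -0.0021] F [-0.17 -0.17 -1.01] M [ 0.101  0.01  -0.007] w 43.352875583186204 eef [ 498.88 -152.38  144.72]
{'time_s': 7.4, 'eef_pos': [498.884, -152.381, 144.719], 'tcp_rot': [2.123, -2.316, 0.004], 'contact_force': [-0.166, -0.167, -1.013], 'moment': [0.101, 0.01, -0.007], 'width': 43.353}
```

View pics/s8.png

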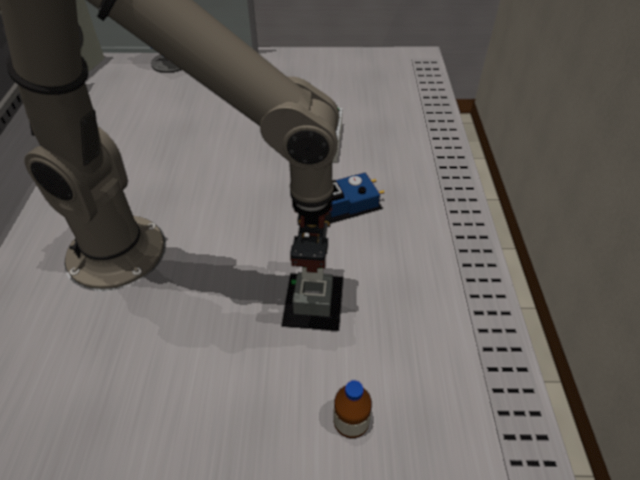

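View pics/w8.png

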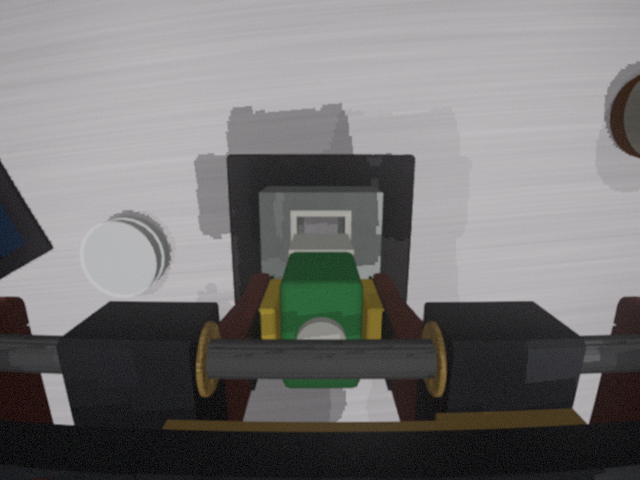

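Cartridge is held upright, clear of the stand (side view: gripper over the stand with the empty mouth visible at (313,287)); head centred at u≈321 in the wrist view. Now measure its offset in the hand.

```bash
python3 - <<'E'
from h import *
from scipy.spatial.transform import Rotation as R
c=load("w8.npz"); C=cloud(c); M=R.from_rotvec([2.123,-2.316,.003]).as_matrix()
T=np.array([499.0,-152.4,145.0]); 
V=c["view"]
# use camera rigid offset instead: cam in tool
A=np.array([[1,.001,.001],[-.001,.97,.243],[-.001,-.243,.97]]); t=np.array([-.95,-65.92,-162.2])
v,u=np.mgrid[0:480,0:640]; P=(rays(c,np.c_[u.ravel(),v.ravel()])*c["d"].reshape(-1,1))@A.T+t; P=P.reshape(480,640,3)
p=c["p"].astype(int);r,g,b=p[...,0],p[...,1],p[...,2]
g_=(g>r+30)&(g>b+20)&(u>270)&(u<372)&(v>245)&(v<395)&(c["d"]>0)
print("green z pct",np.percentile(P[g_][:,2],[1,5,25,50,75,95]))
top=g_&(abs(P[...,2]+36)<2.5); print("top",top.sum(),P[top].min(0),P[top].max(0),np.percentile(P[top],[2,98],0))
for z in(-34,-36,-38): print(z,(g_&(abs(P[...,2]-z)<1)).sum())
yl=(r>120)&(g>90)&(b<80)&(u>240)&(u<400)&(v>250)&(c["d"]>0); print("yellow",np.percentile(P[yl],[2,50,98],0))
W=(u>285)&(u<357)&(v>225)&(v<255)&(abs(P[...,2]-2)<60)&(c["d"]>0)&(r>120); print("white",W.sum(),np.percentile(P[W],[2,50,98],0))
for vv in (255,270,290,300,380): print(vv,np.round(P[vv,321],1),np.round(P[vv,290],1),c["p"][vv,321])
E
```

```text
green z pct [-40.25667388 -39.82155501 -39.14250131 -38.50849434 -33.89518881
  -9.77334742]
top 1503 [-15.2353075  -21.69179318 -38.49996248] [ 13.7972875   21.95604189 -33.50016153] [[-14.91171235 -21.22868118 -38.48062595]
 [ 13.4516372   20.44958517 -33.93611468]]
-34 133
-36 245
-38 2289
yellow [[-22.03986543 -10.56854028 -40.19542161]
 [-18.20861147  -5.25698043 -38.99262374]
 [ 20.374093     0.54567515 -37.76404153]]
white 221 [[-15.83833965 -21.1431562    3.44267795]
 [ -1.62174474 -20.6144034    5.1158432 ]
 [ 13.68050418 -19.69766283  38.94958309]]
255 [ -0.7 -21.1  -5.1] [-14.4 -20.3  -2.3] [23 63 40]
270 [ -0.7 -20.9 -25.6] [-12.6 -21.  -25.7] [28 64 38]
290 [ -0.7 -18.  -38.8] [-11.6 -18.  -39.1] [ 45 101  60]
300 [ -0.7 -14.3 -39.1] [-11.7 -14.2 -38.8] [ 43 100  57]
380 [ -0.7  18.2 -39.1] [-12.3  17.9 -39.5] [47 84 56]
```

Call:
step_arm(
  commands=[
    [-0.018,0,0,-0.03,0.45],
    [-0.05,-0.001,0,-0.08,0.45],
    [-0.085,-0.002,0,-0.13,0.45],
    [-0.12,-0.003,0,-0.18,0.45],
    [-0.155,-0.004,0,-0.23,0.45],
    [-0.19,-0.005,0,-0.28,0.45],
    [-0.225,-0.006,0,-0.33,0.45],
    [-0.26,-0.007,0,-0.38,0.45],
    [-0.29,-0.008,0,-0.43,0.45],
    [-0.31,-0.008,0,-0.455,0.45],
  ],
)

```text
time_s: 8.28
eef_pos: [532.2, 160.8, 142.9]
tcp_rot: [2.597, -1.767, -0.001]
contact_force: [0.2, 0.4, -1.5]
width: 43.3
```

```bash
python3 rel.py 535 158 130 -68.9
```

```text
shift mm [ 3.67 -1.55 12.9 ] turn 0.0074 t 8.2833 yaw -68.48 tilt [-0.0008  0.0002] F [ 0.23  0.41 -1.52] M [ 0.01  -0.097 -0.004] w 43.279100466029824 eef [532.23 160.84 142.9 ]
```

Call:
step_arm(
  commands=[
    [0.0036,-0.0015,0,0.0074,0.45],
    [0.0036,-0.0015,0.006,0.0074,0.45],
    [0.0036,-0.0015,0.012,0.0074,0.45],
    [0.0036,-0.0015,0.012,0.0074,0.45],
    [0.0036,-0.0015,0.012,0.0074,0.45],
  ],
)

```text
time_s: 8.7
eef_pos: [534.2, 156.2, 129.8]
tcp_rot: [2.587, -1.778, -0.003]
contact_force: [-0.1, 0.2, -0.9]
width: 43.6
```

```bash
python3 rel.py 535 158 130 -68.9;python3 shot.py wrist w9;python3 rel.py 535 158 130 -68.9;python3 shot.py side s9;python3 shot.py scene c9;python3 rel.py 535 158 130 -68.9
python3 - <<'E'
import cv2
a=cv2.imread("pics/s9.png")[110:290,220:460];b=cv2.imread("pics/c9.png")[140:320,270:510]
cv2.imwrite("pics/m9.png",cv2.vconcat([cv2.resize(a,None,fx=1.65,fy=1.65,interpolation=cv2.INTER_CUBIC),cv2.resize(b,None,fx=1.65,fy=1.65,interpolation=cv2.INTER_CUBIC)]))
E
```

```text
shift mm [-1.41 -1.36 -0.19] turn -0.0021 t 8.7 yaw -69.02 tilt [-0.0029 -0.0013] F [-0.14  0.23 -0.9 ] M [ 0.009 -0.052  0.019] w 43.60236426183912 eef [534.24 156.2  129.82]
{'time_s': 8.7, 'eef_pos': [534.236, 156.2, 129.818], 'tcp_rot': [2.587, -1.778, -0.003], 'contact_force': [-0.143, 0.227, -0.9], 'moment': [0.009, -0.052, 0.019], 'width': 43.602}
shift mm [-1.24 -0.87  0.34] turn -0.002 t 8.75 yaw -69.01 tilt [-0.0019 -0.0008] F [ 0.74 -0.21 -1.62] M [-0.053 -0.034  0.011] w 43.23473441103242 eef [534.64 156.53 130.35]
{'time_s': 8.75, 'eef_pos': [534.638, 156.53, 130.345], 'tcp_rot': [2.587, -1.779, -0.002], 'contact_force': [0.743, -0.206, -1.618], 'moment': [-0.053, -0.034, 0.011], 'width': 43.235}
{'time_s': 8.8, 'eef_pos': [534.908, 156.852, 130.718], 'tcp_rot': [2.588, -1.779, -0.001], 'contact_force': [-0.15, -0.209, -2.628], 'moment': [-0.011, -0.027, 0.059], 'width': 43.285}
shift mm [-0.77 -0.27  0.96] turn -0.0014 t 8.85 yaw -68.98 tilt [-0.0007 -0.0001] F [-0.16 -0.19 -2.39] M [-0.056  0.013 -0.025] w 43.16965858457692 eef [535.03 157.19 130.96]
```

View pics/w9.png

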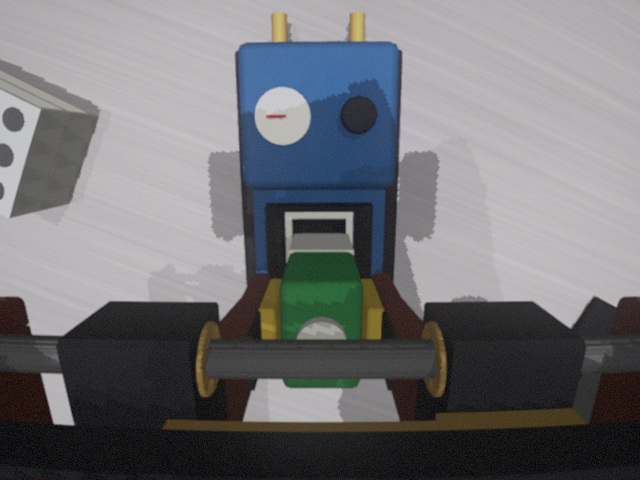

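View pics/m9.png

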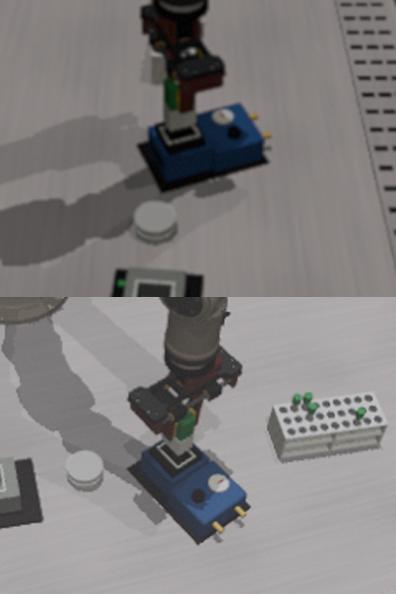

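```bash
python3 - <<'E'
from h import *
A=np.array([[1,.001,.001],[-.001,.97,.243],[-.001,-.243,.97]]); t=np.array([-.95,-65.92,-162.2])
c=load("w9.npz")
v,u=np.mgrid[0:480,0:640]; P=(rays(c,np.c_[u.ravel(),v.ravel()])*c["d"].reshape(-1,1))@A.T+t; P=P.reshape(480,640,3)
p=c["p"].astype(int);r,g,b=p[...,0],p[...,1],p[...,2]
F=(r>110)&(abs(r-b)<50)&(u>275)&(u<365)&(v>205)&(v<256)&(c["d"]>0)
rim=F&(P[...,2]>55); print("rim",rim.sum(),np.percentile(P[rim],[1,50,99],0).round(1))
for vv in(213,215,217,222,228): 
  x=np.nonzero(rim[vv])[0]; 
  if len(x): print(vv,x.min(),x.max(),P[vv,x.min()].round(1),P[vv,x.max()].round(1))
col=np.nonzero(rim[:,320])[0];print("col",col,P[col[0],320].round(1),P[col[-1],320].round(1))
B=(u>275)&(u<365)&(v>226)&(v<256)&(c["d"]>0)&(P[...,2]<55)&(abs(r-b)<50)&(r>80); print("body",B.sum(),np.percentile(P[B],[1,50,99],0).round(1))
for vv in (238,244): 
  x=np.nonzero(B[vv])[0]; print(vv,x.min(),x.max(),P[vv,x.min()].round(1),P[vv,x.max()].round(1))
cv2.imwrite("pics/w9c.png",cv2.resize(cv2.imread("pics/w9.png")[190:300,250:390],(760,597),interpolation=cv2.INTER_CUBIC))
E
```

```text
rim 812 [[-22.8 -28.7  62.7]
 [ -4.9 -25.2  64.2]
 [ 18.7  -2.7  65.9]]
213 285 352 [-22.6 -27.9  64.4] [ 18.4 -27.8  65. ]
215 285 352 [-22.7 -26.7  64.3] [ 18.2 -26.9  63.4]
217 285 352 [-22.7 -25.5  64. ] [ 18.3 -25.5  64.2]
222 285 352 [-22.8 -22.1  65.1] [ 18.5 -22.2  64.9]
228 285 352 [-22.8 -18.6  63.9] [ 18.6 -18.2  66. ]
col [212 213 214 215 216 217 218] [ -1.3 -28.3  65.5] [ -1.3 -24.7  65. ]
body 1153 [[-15.6 -21.2   0.2]
 [ -1.2 -20.8  17.3]
 [ 13.7 -19.8  40.4]]
238 292 349 [-15.7 -21.1  27. ] [ 13.9 -20.9  27.8]
244 290 351 [-15.8 -20.8  15.6] [ 14.  -20.8  15.5]
```

View pics/w9c.png

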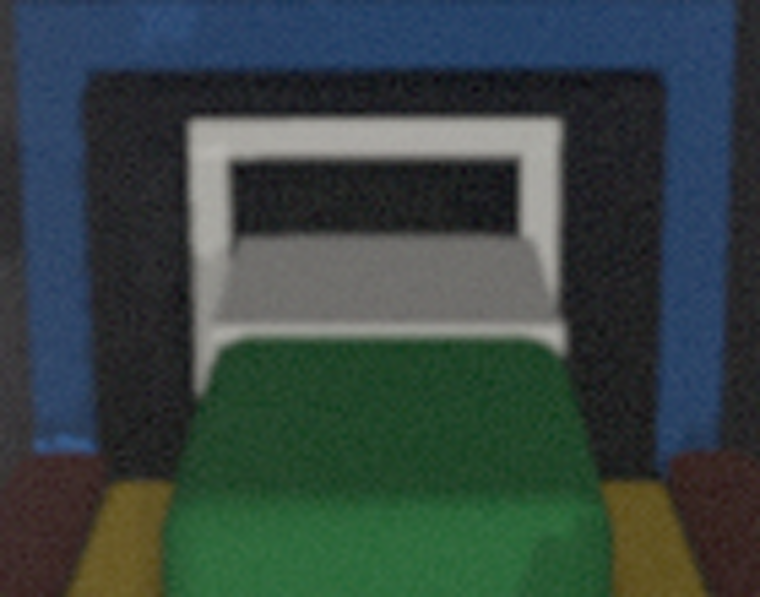

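Call:
step_arm(
  commands=[
    [-0.0007,-0.0003,0.004,0,0.45],
    [-0.0007,-0.0003,0.008,0,0.45],
    [-0.0007,-0.0003,0.012,0,0.45],
    [-0.0007,-0.0003,0.012,0,0.45],
    [-0.0007,-0.0003,0.012,0,0.45],
    [-0.0007,-0.0003,0.012,0,0.45],
    [-0.0007,-0.0003,0.012,0,0.45],
  ],
)

```text
time_s: 9.43
eef_pos: [535.2, 158.0, 119.1]
tcp_rot: [2.589, -1.779, -0.001]
contact_force: [-0.7, 0.1, -1.7]
width: 43.3
```

```bash
python3 rel.py 535 158 70 -68.9;python3 shot.py wrist w10;python3 rel.py 535 158 70 -68.9
cat > chk.py <<'E'
import sys
from h import *
A=np.array([[1,.001,.001],[-.001,.97,.243],[-.001,-.243,.97]]); t=np.array([-.95,-65.92,-162.2])
c=load(sys.argv[1]+".npz")
v,u=np.mgrid[0:480,0:640]; P=(rays(c,np.c_[u.ravel(),v.ravel()])*c["d"].reshape(-1,1))@A.T+t; P=P.reshape(480,640,3)
p=c["p"].astype(int);r,g,b=p[...,0],p[...,1],p[...,2]
F=(r>110)&(abs(r-b)<50)&(u>275)&(u<375)&(v>195)&(v<256)&(c["d"]>0)
rim=F&(P[...,1]<-23); q=np.percentile(P[rim],[1,50,99],0).round(1);print("rim",rim.sum(),q.tolist(),"xc",(q[0,0]+q[2,0])/2,"yfront",q[0,1],"z",q[1,2])
B=(u>275)&(u<365)&(v>226)&(v<256)&(c["d"]>0)&(P[...,1]>-22.5)&(abs(r-b)<50)&(r>80)&(P[...,2]<43); q=np.percentile(P[B],[1,50,99],0).round(1);print("body",B.sum(),q.tolist(),"xc",(q[0,0]+q[2,0])/2)
cv2.imwrite("pics/chk_%s.png"%sys.argv[1],cv2.resize(cv2.imread("pics/%s.png"%sys.argv[1])[190:300,250:390],(760,597),interpolation=cv2.INTER_CUBIC))
E
python3 chk.py w10
```

```text
shift mm [-2.000e-02  1.300e-01  4.906e+01] turn -0.0014 t 9.4333 yaw -68.98 tilt [-0.0005 -0.    ] F [-0.71  0.07 -1.66] M [ 0.001  0.035 -0.031] w 43.31450313648225 eef [535.16 158.03 119.06]
{'time_s': 9.433, 'eef_pos': [535.156, 158.031, 119.058], 'tcp_rot': [2.589, -1.779, -0.001], 'contact_force': [-0.709, 0.067, -1.662], 'moment': [0.001, 0.035, -0.031], 'width': 43.315}
shift mm [-0.06  0.18 49.12] turn -0.0014 t 9.4833 yaw -68.98 tilt [-0.0004 -0.    ] F [-0.21 -0.29 -1.42] M [ 0.039  0.02  -0.071] w 43.327500877123605 eef [535.21 158.   119.12]
rim 492 [[-21.0, -27.0, 52.0], [-0.7, -25.0, 53.4], [19.7, -23.0, 55.0]] xc -0.6500000000000004 yfront -27.0 z 53.4
body 1164 [[-15.7, -21.2, 0.1], [-1.2, -20.8, 17.0], [13.7, -19.8, 40.3]] xc -1.0
```

View pics/chk_w10.png

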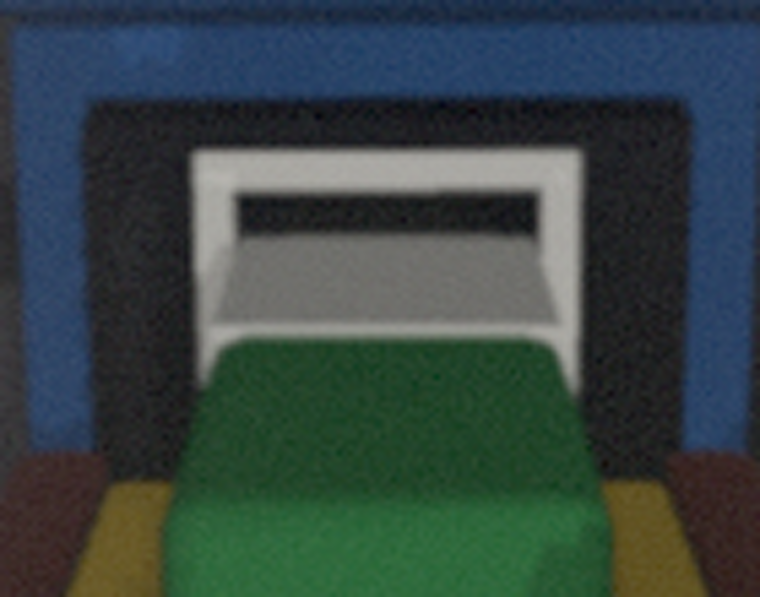

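The body is centred on the mouth to about 0.4 mm in both directions (crop: white rim 190–583 vs body 212–560). Descending by feel.

Call:
step_arm(
  commands=[
    [0.0002,-0.0002,0.003,0,0.45],
    [0.0002,-0.0002,0.006,0,0.45],
    [0.0002,-0.0002,0.009,0,0.45],
    [0.0002,-0.0002,0.012,0,0.45],
    [0.0002,-0.0002,0.015,0,0.45],
    [0.0002,-0.0002,0.015,0,0.45],
  ],
  squeeze=35,
)

```text
time_s: 9.98
eef_pos: [535.0, 157.7, 103.3]
tcp_rot: [2.588, -1.778, -0.002]
contact_force: [-0.2, -0.8, -2.3]
width: 42.8
```

```bash
python3 rel.py 535 158 70 -68.9;python3 shot.py wrist w11;python3 rel.py 535 158 70 -68.9; python3 chk.py w11
```

```text
shift mm [-0.24 -0.18 33.3 ] turn -0.0013 t 9.9833 yaw -68.97 tilt [-0.0016 -0.0004] F [-0.24 -0.81 -2.33] M [-0.027 -0.088 -0.023] w 42.77926089410283 eef [534.97 157.73 103.3 ]
{'time_s': 9.983, 'eef_pos': [534.974, 157.727, 103.305], 'tcp_rot': [2.588, -1.778, -0.002], 'contact_force': [-0.241, -0.811, -2.327], 'moment': [-0.027, -0.088, -0.023], 'width': 42.779}
shift mm [-2.200e-01  1.000e-02  3.365e+01] turn -0.0013 t 10.0333 yaw -68.97 tilt [-0.0013 -0.0002] F [ 0.45  0.1  -1.57] M [-0.032 -0.037  0.008] w 42.45900854330328 eef [535.13 157.81 103.65]
rim 615 [[-21.2, -27.6, 36.2], [-0.7, -25.4, 37.7], [19.4, -23.1, 39.2]] xc -0.9000000000000004 yfront -27.6 z 37.7
body 1560 [[-21.8, -22.1, 0.2], [-1.2, -20.8, 23.8], [19.9, -9.4, 39.9]] xc -0.9500000000000011
```

View pics/chk_w11.png

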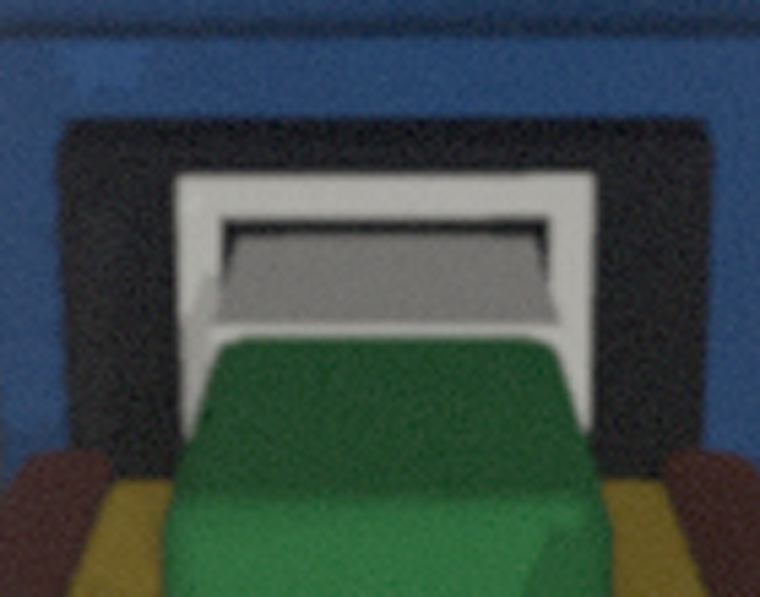

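The foot is inside the mouth, centred, with a visible gap (crop 225–550 around body) and no contact force. Continue down.

Call:
step_arm(
  commands=[
    [0,0,0.003,0,0.45],
    [0,0,0.006,0,0.45],
    [0,0,0.009,0,0.45],
    [0,0,0.012,0,0.45],
    [0,0,0.015,0,0.45],
    [0,0,0.017,0,0.45],
    [0,0,0.017,0,0.45],
  ],
)

```text
time_s: 10.62
eef_pos: [534.8, 157.7, 86.0]
tcp_rot: [2.588, -1.778, -0.002]
contact_force: [0.4, -0.1, -2.1]
width: 42.8
```

```bash
python3 rel.py 535 158 70 -68.9
```

```text
shift mm [-0.22 -0.35 16.05] turn -0.0013 t 10.6167 yaw -68.97 tilt [-0.0022 -0.0005] F [ 0.38 -0.14 -2.09] M [-0.005 -0.009  0.013] w 42.76819739031718 eef [534.78 157.67  86.05]
```

Call:
step_arm(
  commands=[
    [0,0,0.002,0,0.45],
    [0,0,0.004,0,0.45],
    [0,0,0.006,0,0.45],
    [0,0,0.008,0,0.45],
    [0,0,0.009,0,0.45],
  ],
)

```text
time_s: 11.03
eef_pos: [534.6, 157.6, 76.8]
tcp_rot: [2.588, -1.778, -0.003]
contact_force: [0.4, -0.0, -1.7]
width: 42.7
```

Call:
step_arm(
  commands=[
    [0,0,0.001,0,0.45],
    [0,0,0.002,0,0.45],
    [0,0,0.003,0,0.45],
  ],
)

```text
time_s: 11.28
eef_pos: [534.6, 157.6, 73.7]
tcp_rot: [2.588, -1.778, -0.003]
contact_force: [-0.4, -0.5, 0.5]
width: 42.6
```

Call:
step_arm(
  commands=[
    [0,0,0.001,0,0.45],
    [0,0,0.002,0,0.45],
    [0,0,0.002,0,0.45],
  ],
)

```text
time_s: 11.53
eef_pos: [534.7, 157.6, 71.7]
tcp_rot: [2.588, -1.778, -0.002]
contact_force: [-0.6, -0.4, 1.5]
width: 42.4
```

```bash
python3 rel.py 535 158 70 -68.9
```

```text
shift mm [-0.23 -0.45  1.73] turn -0.0013 t 11.5333 yaw -68.97 tilt [-0.0023 -0.0007] F [-0.59 -0.41  1.5 ] M [-0.125  0.225  0.022] w 42.42374472719625 eef [534.66 157.62  71.73]
```

Call:
step_arm(
  commands=[
    [0,0,0.001,0,0.45],
    [0,0,0.0015,0,0.45],
    [0,0,0.002,0,0.45],
    [0,0,0.002,0,0.45],
  ],
)

```text
time_s: 11.87
eef_pos: [534.7, 157.7, 69.9]
tcp_rot: [2.588, -1.778, -0.002]
contact_force: [-1.3, -1.3, 2.7]
width: 42.9
```

```bash
python3 rel.py 535 158 70 -68.9
```

```text
shift mm [-0.22 -0.35 -0.08] turn -0.0013 t 11.8667 yaw -68.97 tilt [-0.0022 -0.0007] F [-1.33 -1.3   2.72] M [-0.186  0.308 -0.059] w 42.87809475278224 eef [534.75 157.67  69.92]
```

Call:
step_arm(
  commands=[
    [0,0,0.0005,0,0.45],
    [0,0,0.001,0,0.45],
    [0,0,0.001,0,0.45],
    [0,0,0.001,0,0.45],
  ],
)

```text
time_s: 12.2
eef_pos: [534.9, 157.8, 69.8]
tcp_rot: [2.588, -1.778, -0.001]
contact_force: [-3.2, -1.2, 8.9]
width: 43.0
```

```bash
python3 rel.py 535 158 70 -68.9
```

```text
shift mm [-0.19 -0.15 -0.24] turn -0.0014 t 12.2 yaw -68.98 tilt [-0.0017 -0.0009] F [-3.18 -1.23  8.87] M [-0.346  0.788 -0.057] w 43.03373338014847 eef [534.93 157.76  69.76]
```

Call:
step_arm(
  commands=[
    [0,0.0004,0.0008,0,0.45],
    [0,0.0004,0.0014,0,0.45],
    [0,0.0004,0.0018,0,0.45],
    [0,0.0004,0.0018,0,0.45],
  ],
)

```text
time_s: 12.53
eef_pos: [535.0, 157.8, 69.6]
tcp_rot: [2.588, -1.778, 0.001]
contact_force: [-5.2, -3.0, 15.3]
width: 43.2
```

```bash
python3 rel.py 535 158 70 -68.9; python3 shot.py wrist w12; python3 chk.py w12;python3 rel.py 535 158 70 -68.9
python3 - <<'E'
from h import *
A=np.array([[1,.001,.001],[-.001,.97,.243],[-.001,-.243,.97]]); t=np.array([-.95,-65.92,-162.2])
c=load("w12.npz");v,u=np.mgrid[0:480,0:640]; P=(rays(c,np.c_[u.ravel(),v.ravel()])*c["d"].reshape(-1,1))@A.T+t; P=P.reshape(480,640,3)
p=c["p"].astype(int)
for vv in(285,290,300,380): print(vv,P[vv,300:340,2].mean().round(1),p[vv,320])
E
```

```text
shift mm [-0.18 -0.06 -0.43] turn -0.0014 t 12.5333 yaw -68.98 tilt [-0.0005 -0.0013] F [-5.24 -3.03 15.28] M [-0.529  1.244  0.017] w 43.17371109095083 eef [535.01 157.8   69.57]
{'time_s': 12.533, 'eef_pos': [535.007, 157.804, 69.573], 'tcp_rot': [2.588, -1.778, 0.001], 'contact_force': [-5.237, -3.031, 15.283], 'moment': [-0.529, 1.244, 0.017], 'width': 43.174}
rim 768 [[-20.9, -27.2, 2.5], [-1.2, -25.3, 3.9], [19.8, -23.1, 5.4]] xc -0.5499999999999989 yfront -27.2 z 3.9
body 676 [[-21.3, -22.3, -0.2], [-0.9, -20.6, 5.5], [19.0, -18.4, 15.1]] xc -1.1500000000000004
shift mm [-0.16 -0.04 -0.43] turn -0.0014 t 12.5833 yaw -68.98 tilt [-0.0004 -0.0012] F [-5.02 -2.76 15.87] M [-0.508  1.19  -0.028] w 43.14495481038553 eef [535.02 157.83  69.57]
285 -38.2 [ 51 111  66]
290 -39.0 [ 52 116  67]
300 -39.2 [ 49 115  65]
380 -39.3 [48 91 58]
```

View pics/w12.png

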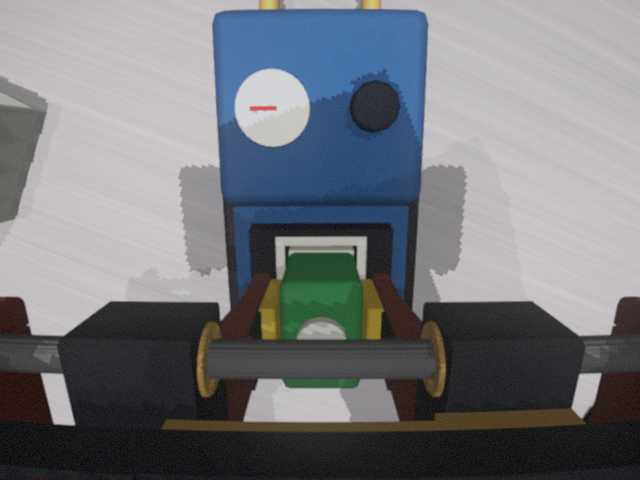

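Solid: 15 N with no further travel, head top 43.3 mm above the rim (44 expected hard down). The view shows it square in the socket. Hold the press and open.

Call:
step_arm(
  commands=[
    [0,0,0.0016,0,0.45],
    [0,0,0.0016,0,0.52],
    [0,0,0.0016,0,0.58],
    [0,0,0.0014,0,0.66],
    [0,0,0.001,0,0.75],
    [0,0,0.0,0,0.85],
    [0,0,0.0,0,0.85],
  ],
)

```text
time_s: 13.17
eef_pos: [535.3, 158.0, 69.6]
tcp_rot: [2.589, -1.779, 0.001]
contact_force: [-0.7, -0.3, 0.3]
width: 73.2
```

```bash
python3 rel.py 535 158 70 -68.9; python3 shot.py wrist w13
```

```text
shift mm [-0.14  0.25 -0.36] turn -0.0014 t 13.1667 yaw -68.98 tilt [ 0.0001 -0.0009] F [-0.68 -0.3   0.28] M [-0.038 -0.042 -0.012] w 73.22914004211187 eef [535.28 157.96  69.64]
{'time_s': 13.167, 'eef_pos': [535.284, 157.964, 69.642], 'tcp_rot': [2.589, -1.779, 0.001], 'contact_force': [-0.678, -0.3, 0.28], 'moment': [-0.038, -0.042, -0.012], 'width': 73.229}
```

View pics/w13.png

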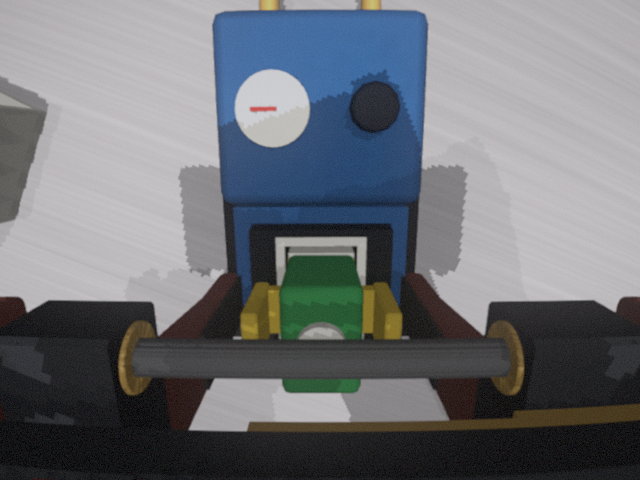

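Both paddles have sprung out (outer edges at 243 and 401) and the fingers are clear. Retreat straight up.

Call:
step_arm(
  commands=[
    [0,0,0,0,1],
    [0,0,0,0,1],
    [0,0,-0.005,0,1],
    [0,0,-0.02,0,1],
    [0,0,-0.045,0,1],
    [0,0,-0.075,0,1],
    [0,-0.0,-0.105,0,1],
    [0,0,-0.135,0,1],
    [0,0,-0.15,0,1],
    [0,0,-0.15,0,1],
  ],
)

```text
time_s: 14.05
eef_pos: [537.3, 159.1, 223.9]
tcp_rot: [-2.585, 1.776, -0.008]
contact_force: [0.1, 0.7, 0.8]
width: 87.8
```

Call:
step_arm(
  commands=[
    [0,0.02,0,0,1],
    [0,0.05,0,0,1],
    [0,0.075,0,0,1],
    [0,0.08,0,0,1],
    [0,0.08,0,0,1],
    [0,0.08,0,0,1],
    [0,0.08,0,0,1],
  ],
)

```text
time_s: 14.63
eef_pos: [463.5, 130.8, 223.3]
tcp_rot: [-2.585, 1.776, -0.008]
contact_force: [-0.4, -0.1, -0.4]
width: 87.7
```

```bash
python3 shot.py wrist w14; python3 shot.py side s14;python3 shot.py scene c14; python3 - <<'E'
from h import *
c=load("w14.npz"); C=cloud(c); p=c["p"].astype(int);r,g,b=p[...,0],p[...,1],p[...,2];Z=C[...,2]
near=(np.hypot(C[...,0]-534,C[...,1]-158.6)<50)&(c["d"]>0)
def rep(n,m):
    P=C[m]; re=cv2.minAreaRect(P[:,:2].astype(np.float32)); print(n,m.sum(),np.round(np.median(P,0),1),"rect",np.round(re[0],1),np.round(re[1],1),round(re[2],2),"z",np.percentile(P[:,2],[5,50,95]).round(1))
rep("yellow",near&(r>110)&(g>80)&(b<80)&(Z>80))
rep("greentop",near&(g>r+30)&(g>b+20)&(Z>104))
rep("rim",near&(abs(Z-65)<4)&(r>110)&(abs(r-b)<50))
rep("insert",near&(abs(Z-65)<4)&(r<70))
E
```

```text
{'time_s': 14.633, 'eef_pos': [463.525, 130.842, 223.254], 'tcp_rot': [-2.585, 1.776, -0.008], 'contact_force': [-0.365, -0.097, -0.36], 'moment': [-0.023, 0.062, 0.031], 'width': 87.653}
{'time_s': 14.683, 'eef_pos': [463.53, 130.926, 223.217], 'tcp_rot': [-2.585, 1.776, -0.007], 'contact_force': [-0.045, 0.788, 0.045], 'moment': [-0.095, 0.016, 0.02], 'width': 88.046}
{'time_s': 14.733, 'eef_pos': [463.415, 130.904, 223.166], 'tcp_rot': [-2.585, 1.776, -0.007], 'contact_force': [1.007, 0.504, -0.25], 'moment': [-0.016, 0.003, 0.009], 'width': 87.739}
yellow 864 [533.  171.3 109.6] rect [533.3 158. ] [23.  56.9] 21.11 z [ 81.5 109.6 111.2]
greentop 1754 [534.5 158.2 110.2] rect [533.1 157.9] [41.3 28. ] 20.68 z [109.  110.2 111.4]
rim 582 [544.3 161.4  65.5] rect [534.5 158.4] [55.8 41.9] 20.92 z [64.3 65.5 66.7]
insert 1487 [538.3 159.1  64.9] rect [534.4 158.6] [61.  66.2] 21.07 z [63.6 64.9 66.1]
```

View pics/w14.png

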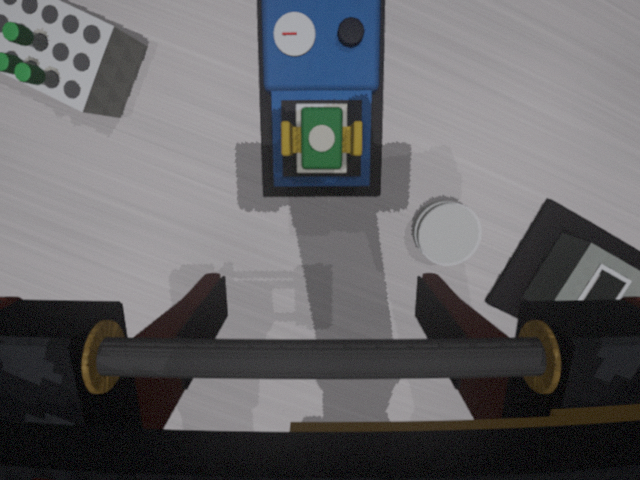

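View pics/c14.png

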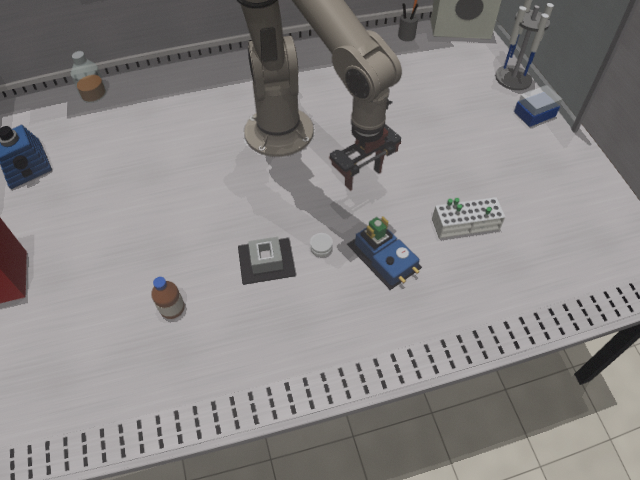

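The wrist view shows the cartridge upright in the pump socket (stud at (321,138), paddles at 286 and 358). The scene view shows the bystanders untouched and the stand empty. The head top is 45.2 mm above the rim (45.5 expected when hooked), and the paddle span is 56.9 mm (56.5 in the first view, before any squeeze). Handing in.

```bash
python3 -c "
from cell import close_job
print(close_job())"
```

```text
the job is handed in; nothing more can be done
None
```

The cartridge is out of the grey stand and latched in the blue pump's socket, with both tabs sprung out and the gripper clear. I handed the job in at about 15 s; `close_job` gives no verdict.

- **Release and lift:** I adjusted the gripper about 1 mm by feel when a light touch showed it off-centre. I then squeezed both tabs fully and lifted straight out. The cartridge slid about 3 mm up in the fingers when the ejector pushed it free, and I allowed for that in the placing.
- **Pressing home:** It went into the mouth with no contact force I could see. I pressed until it was solid at about 15 N upward and 6 N sideways, then held it there while the fingers opened. That is inside the 10–20 N range and well under 35 N.
- **Last checks:** All measurements agreed.
  - **Latch:** the head top is 45.2 mm above the socket rim (45.5 mm expected when hooked), and the tab span is 56.9 mm, against 56.5 mm measured before any squeeze.
  - **Position:** the cartridge is upright and within about 1.5 mm of the socket centre.
  - **Surroundings:** the rack, bottle and dishes look unmoved in the images.

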